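Gauge a lens carriage against a flip stop

TASK

Flip the stop down onto the fence and use it to place the lens carriage: standing on the board on the gauge-screw side, its long side flat against the fence and its end gently up against the gauge screw, without shifting the stop along the fence. Then flip the stop back up past upright, out of the beam, leaving the carriage exactly where it was gauged. Do not tip the carriage, and leave the mirror carriage where it stands.

Things in the scene. Friction and masses are not known exactly. Their poses are not given: they have to be found in the camera images.
- board: Black breadboard, fixed, 300 x 620 x 13 mm, its top 13 mm above the table. Origin: centre of its underside. Carries the fence, two loose carriages, and at its -y end a fixed iris on a post (102 mm tall).
- fence: Straight aluminium bar fixed on the board, 500 mm long (y), 16 mm thick, 50 mm high (z). Origin: mid-length, foot of its working face, on the board's top. x points out of the bar's back: the working face is the plane x = 0 and looks to -x (towards the robot); parts stand at negative x.
- stop_hinge (a point): Hinge pin of the flip stop, at the stop's mid-width, 63 mm above the board's top, 13 mm behind the working face. Axes as the fence's; the pin runs along y. It is on the stop's slide, lightly nipped on the fence: pushed along the fence by more than about 12 N it slips, but it must stay as set. Hinge cheeks reach 15 mm either side (y) and 12 mm above the pin; a clamp knob sticks out behind.
- stop_leaf (a joint): Angle (rad) of the stop's steel leaf about the pin: 0 = down on the fence (hard end), its nose hanging in front of the working face; grows as it is lifted and swung back over the fence (right-handed about +y); 2.0 = hard end, leaning back. Friction hinge, about 0.1 N m: the leaf stays where it is left. The leaf is 12 mm thick along y.
- stop_knob (a point): Centre of the round grey knob on the leaf's lever, to take or push: a disc 24 mm across, 18 mm long, its axis parallel to the pin (flat ends face +y, -y). 76 mm from the pin: with the leaf at angle q it is at x = -62 cos q + 44 sin q, y = 0, z = 62 sin q + 44 cos q (mm) in stop_hinge's frame. Axes turn with the leaf.
- lens_carriage: Lens carriage, loose, upright, about 0.5 kg. Origin: centre of its underside. Grey base 110 mm long (y), 60 wide (x), 18 high; it slides easily; across its middle an upright plate 60 wide, 12 thick (y), top edge 110 above the underside, with a round glass lens 34 across centred 52 up; the plate is solid above 70. Same both ways round.
- lens_center (a point): Middle of the lens carriage: 55 mm above its underside, half-way up, in mid-length and mid-width, inside the upright plate. Axes as the carriage's: y along the base's 110 mm length, across the plate's 12 mm thickness.
- mirror_center (a point): Middle (half-way up) of the mirror carriage, a loose bystander on the board: the same 110 x 60 x 18 mm base, but with a round post and a disc-shaped mirror mount 50 mm across; 101 mm high.
- stop_slide: The flip stop as a whole (slide, leaf and gauge screw); origin and axes as stop_hinge. The gauge screw goes through the leaf's nose along y. Its flat round tip (13 mm across) looks to +y; with the leaf down it is 30 mm in front of the working face and 10.5 mm above the board's top. How far the tip stands to the +y side of the hinge point is set anew each time, 16 to 36 mm, and is not reported.
There are look-alikes about, which are no part of the job. What is shaped like the lens_carriage but brown, green or yellow is not meant.

How it is judged:
On the way, in this order (a step that is already met when the one before it is completed fails the run):
1. the stop's leaf is flipped fully down onto the fence (within 0.05 rad) (value of joint stop_leaf below 0.05 rad), for 0.2 s.
2. with the leaf down, the lens carriage stands upright on the board within 2.5 mm of the fence and bears on the stop with more than 1 N (value of joint stop_leaf below 0.06 rad and contact force between lens_carriage and stop_slide above 1 N and x of lens_center in the frame of fence above -0.0325 m and z of lens_center in the frame of fence below 0.058 m and angle between lens_center's own z axis and vertical below 0.04 rad), for 0.2 s.
3. the leaf is flipped back up (past 1.5 rad) (value of joint stop_leaf above 1.5 rad), for 0.2 s.
At the end, for the whole second after the job is handed in: Leaf up past 1.5 rad; lens carriage released, still and upright on the board, on the +y side of the stop, long side against the fence (gap under 2 mm, parallel within 0.03 rad), its end within 2 mm of level with the gauge screw's tip face along the fence, where it touched (value of joint stop_leaf above 1.5 rad and (y of gauge_screw_c1 in the frame of lens_center between -0.059 and -0.055 m or y of gauge_screw_c1 in the frame of lens_center between 0.055 and 0.059 m) and y of lens_center in the frame of stop_hinge above 0 m and x of lens_center in the frame of fence between -0.032 and -0.028 m and z of lens_center in the frame of fence between 0.052 and 0.058 m and angle between the y axis of lens_center and the y axis of fence, either way round below 0.03 rad and angle between lens_center's own z axis and vertical below 0.03 rad and linear speed of lens_carriage below 0.01 m/s).
It fails at once if the stop is shifted along the fence by more than 3 mm (distance of stop_hinge from where it was at the start of the episode above 0.003 m).
It fails at once if the lens carriage is tipped by more than 0.35 rad (angle between lens_center's own z axis and vertical above 0.35 rad).
It fails at once if the mirror carriage is moved by more than 10 mm (distance of mirror_center from where it was at the start of the episode above 0.01 m).
It also fails if it takes over 67 s, if anything falls off the work surface, if the arm or the gripper's body presses on something with over 40 N, if the wrist force passes 120 N, or if a joint passes its speed limit or range.

ROBOT

A 6-joint arm with a two-finger parallel gripper is mounted at the origin on the work surface. World frame = base frame: x ahead of the robot, y to its left, z up, the work surface at z = 0. Lengths are in m, angles in rad, forces in N, time in s.
With the tool pointing down it reaches from about 0.375 to 0.9 m from the base axis. Payload 3.1 kg.
Tool frame: the origin (TCP) lies on the centre line of the jaws, within the pads' length; the fingertips stand 22 mm ahead of it and the grasp point (between the pads) lies 3 mm ahead of it; z points along the fingers, x is the direction in which the jaws open and shut, and the axes are right-handed (so a half turn about z gives the same grasp; the last joint's range is limited). The gripper opens to 87 mm and grips with 3 to 60 N. Pads are 19 mm wide; open, the fingers measure 117 mm over their backs; the gripper's body (75 mm by 190 mm) begins 51 mm behind the grasp point.
Start: joints at [-1.482, 0.527, 1.433, -0, 1.181, -0.178], TCP at [0.165, -0.603, 0.245] pointing down, gripper open.
Joint ranges: [-3.08, 3.08], [-0.75, 2.2], [0.22, 2.44], [-1.43, 4.57], [0, 2.65], [-2.85, 2.85]. Speed limits (rad/s): [2.79, 2.79, 3.14, 3.14, 3.14, 3.14].

INTERFACE

Orientations are given as a unit quaternion [x, y, z, w].
In Python, from rig import robot, camera, order gives the robot as it stands.
- The arm moves only by the shell command python3 -m pendant 'ROWS' [OPENING] [FORCE]. ROWS is JSON, a list of rows, each a list of 2 entries, a list of its own where there are three numbers: the shift along the tool's x, y, z in mm, then the turn about the tool's z in degrees. A call has 1 to 8 rows; each row shifts and turns the commanded pose from where the row before left it, along the tool's axes as they then stand; what a row does not reach is not made up. A row lasts 1/8 s, in which the tool goes at most 62.5 mm and 10.7 degrees, less where a joint would pass 70% of its speed; a pose out of reach is approached as far as the arm can. A call with a gripper value outside its range is refused whole. OPENING is the finger opening in mm, from 0 to 87, set as the call begins (- or left out, the last holds). The fingers move at their own pace and stop on an object; FORCE is the grip in N (left out, the last holds). Time passes only in rows, so rows that do not move let the fingers close. It gives the time, the measured TCP pose, the force and the opening at its end, in the units of the state.
- robot.get_obs(): the state, without advancing time (a new reading comes with each control period).
- camera(name): name is "side" or "top" or "wrist"; returns a dict with "pixels" (400x640x3 uint8, blue, green, red), "mtx" (3x3 intrinsics, pixels), "R" (3x3) and "t" (3): a world point X has camera coordinates R X + t. Camera axes: x right, y down, z forward; pixel columns grow to the right and rows downward; lengths in m; the calibration is good to about 2 mm. A picture is of the moment at which its call begins. There is no depth.
- order.hand_in(): hands the job in, once; it reports no verdict.
The state is a dict: "time": time; "q": joint angles; "joint_velocities": joint speeds; "joint_torque": joint torques, N m; "position": TCP position; "tool_rot": TCP orientation; "ft_force": force on the tool from outside, world axes, zero at the start; "moment": the same for the moment, N m; "grip_width": finger opening in m.
Only numpy, scipy, OpenCV 4.12 (cv2) and the standard library are available. Lean on these libraries where they do the work, as an engineer would, in place of code of your own. Each camera call takes 0.05 s, during which the arm holds its last target. There are 200 camera calls.

## Working session

There is one attempt and no reset: what is moved stays moved. The work goes in short steps, Python scripts to look and compute and a shell command to move; the robot and the scene stay as the last step left them, time stands still between calls to the robot, and variables do not carry over. Pictures are saved under pics/ and viewed, about 8 in all and at most 12, crops included, and the job is handed in when it is done.

```bash
mkdir -p pics; ls; python3 - <<'E'
from rig import robot,camera
import cv2,numpy as np
for n in("top","side"):
    c=camera(n);cv2.imwrite(f"pics/{n}0.png",c["pixels"]);np.savez(f"{n}0.npz",**c)
    print(n,c["mtx"].tolist(),np.round(c["R"],4).tolist(),c["t"], -c["R"].T@c["t"])
o=robot.get_obs();print(o)
E
```

```text
pics
top [[400.54195088676505, 0.0, 317.8826631394613], [0.0, 400.54195088676505, 199.6904914140692], [0.0, 0.0, 1.0]] [[0.003, -0.9994, -0.0331], [-0.9937, 0.0007, -0.1124], [0.1123, 0.0332, -0.9931]] [0.21893718 0.46047497 0.71554159] [0.3765132  0.19469784 0.76961095]
side [[470.3561531651447, 0.0, 324.15607889487853], [0.0, 470.3561531651447, 203.51938075864084], [0.0, 0.0, 1.0]] [[-0.7813, -0.6237, 0.0216], [-0.4291, 0.5117, -0.7444], [0.4532, -0.5909, -0.6674]] [0.49389494 0.19049383 0.92561097] [0.04815538 0.75749903 0.74890057]
{'time': 0.1, 'q': array([-1.48151130e+00,  5.28363536e-01,  1.43376227e+00, -2.22032261e-05,
        1.18139896e+00, -1.78507996e-01]), 'joint_velocities': array([ 3.90151317e-04, -3.06852688e-03, -4.13271799e-03, -1.57481665e-06,
       -1.23682834e-04, -4.08662701e-04]), 'joint_torque': array([ 9.27249744e-07, -4.40985239e+01, -1.77151179e+01,  6.34504762e-02,
        5.33608091e-02, -3.22062181e-05]), 'position': array([ 0.16533986, -0.60209966,  0.24367917]), 'tool_rot': array([ 7.95176313e-01, -6.06377520e-01, -6.59537322e-04, -7.05961275e-04]), 'ft_force': array([-0.06037654, -0.77818286,  0.4079797 ]), 'moment': array([0.00089164, 0.04067217, 0.0248333 ]), 'grip_width': 0.08734165023870717}
```

View pics/top0.png

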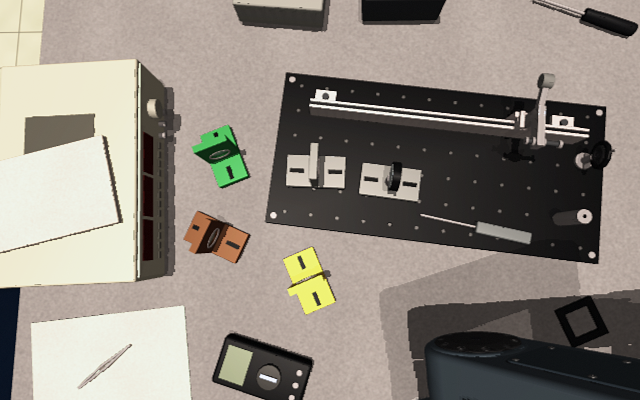

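View pics/side0.png

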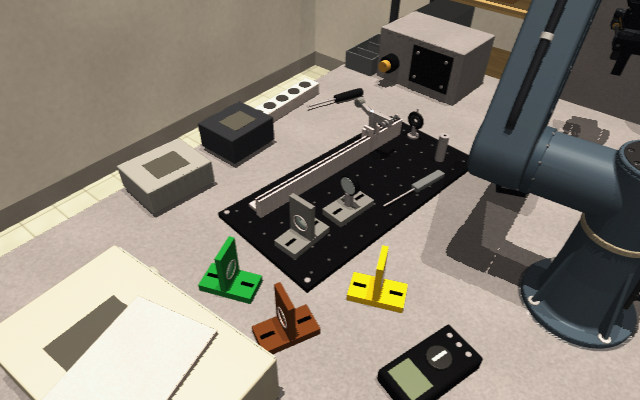

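The top view shows the board with corner screws at about (292,79), (599,113), (591,255) and (273,215). The lens carriage is at (315,170), the mirror carriage at (390,180), and the stop at about (540,120) with its knob up at (546,80). The green, brown and yellow look-alikes are off the board. Next I'll zoom in on the top and side views.

```bash
cat > h.py <<'E'
import numpy as np,cv2
def load(n): return dict(np.load(n+".npz"))
def ray(c,u,v):
    d=c["R"].T@np.linalg.solve(c["mtx"],[u,v,1.]); o=-c["R"].T@c["t"]; return o,d
def onz(c,u,v,z):
    o,d=ray(c,u,v); return o+d*(z-o[2])/d[2]
def tri(c1,p1,c2,p2):
    o1,d1=ray(c1,*p1);o2,d2=ray(c2,*p2)
    s=np.linalg.lstsq(np.c_[d1,-d2],o2-o1,rcond=None)[0]
    a,b=o1+s[0]*d1,o2+s[1]*d2
    return (a+b)/2,np.linalg.norm(a-b)*1000
def proj(c,X):
    p=c["mtx"]@(c["R"]@np.asarray(X)+c["t"]);return p[:2]/p[2]
E
python3 - <<'E'
from h import *
t=load("top0");s=load("side0")
a=t["pixels"][65:215,270:610];b=s["pixels"][80:290,215:470]
A=cv2.resize(a,(800,353),interpolation=cv2.INTER_CUBIC)
cv2.imwrite("pics/topz.png",A);cv2.imwrite("pics/sidez.png",cv2.resize(b,(720,593),interpolation=cv2.INTER_CUBIC))
for p in[(292,79),(599,113),(591,255),(273,215)]:print(p,onz(t,*p,.013).round(4))
E
```

```text
(292, 79) [0.7019 0.2719 0.013 ]
(599, 113) [ 0.6278 -0.3151  0.013 ]
(591, 255) [ 0.3598 -0.2809  0.013 ]
(273, 215) [0.4329 0.3053 0.013 ]
```

View pics/topz.png

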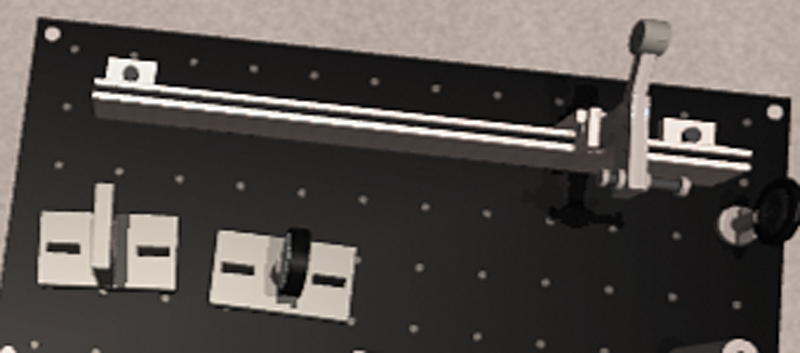

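View pics/sidez.png

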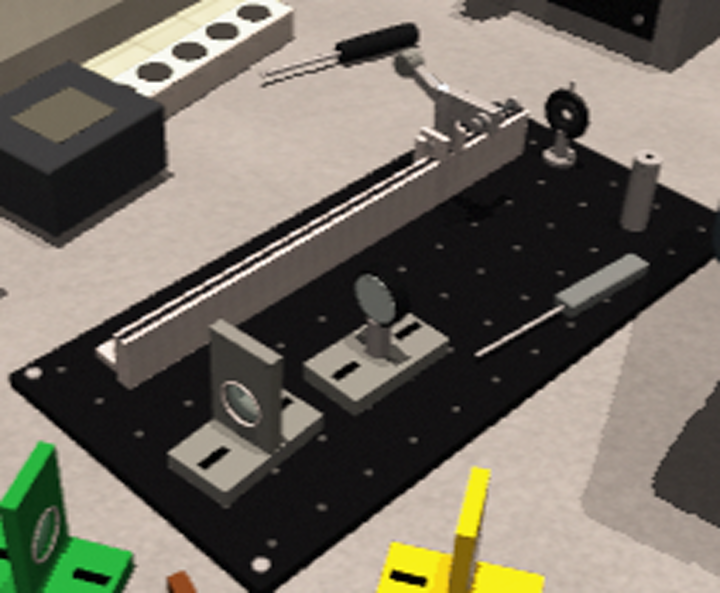

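```bash
cat >> h.py <<'E'
yaw=np.radians(-7.15)
fy=np.array([-np.sin(yaw),np.cos(yaw),0]);fx=np.array([np.cos(yaw),np.sin(yaw),0])
C=np.array([.5306,-.0047,.013])
def F(X): d=np.asarray(X)-C; return np.round([d@fx*1000,d@fy*1000,d[2]*1000],1)
E
python3 - <<'E'
from h import *
t=load("top0");s=load("side0")
T=lambda u,v:(270+u*.425,65+v*.425)
S=lambda u,v:(215+u*.3542,80+v*.3542)
for n,p,z in[("fenceL",(93,97),.063),("fenceR",(750,168),.063),("fenceLbot",(97,115),.013)]:print(n,F(onz(t,*T(*p),z)))
for n,p in[("fenceL",(130,342)),("fenceR",(528,115))]:print(n,"side",F(onz(s,*S(*p),.063)))
k,e=tri(t,T(651,38),s,S(408,62));print("knob",F(k),k,e)
for p in[(42,212),(178,216),(176,291),(38,286)]:print("lens",F(onz(t,*T(*p),.031)))
for p in[(218,232),(357,247),(350,322),(210,303)]:print("mirr",F(onz(t,*T(*p),.031)))
for p in[(96,184),(112,184)]:print("plate top",F(onz(t,*T(*p),.123)))
for p in[(210,322),(280,360)]:print("plate top side",F(onz(s,*S(*p),.123)))
for p in[(168,455),(228,492),(322,412)]:print("lens side",F(onz(s,*S(*p),.031)))
E
```

```text
fenceL [ 67.1 249.1  50. ]
fenceR [  69.7 -249.1   50. ]
fenceLbot [ 69.5 248.8   0. ]
fenceL side [ 63.7 247.5  50. ]
fenceR side [  62.2 -241.4   50. ]
knob [ 129.4 -135.4  119.9] [ 0.64214853 -0.15516973  0.13285299] 0.2528681244899665
lens [-21.  280.6  18. ]
lens [-11.2 172.2  18. ]
lens [-71.3 166.6  18. ]
lens [-80.7 275.6  18. ]
mirr [-20.2 139.2  18. ]
mirr [-19.   29.3  18. ]
mirr [-78.9  28.8  18. ]
mirr [-77.4 138.9  18. ]
plate top [-16.1 232.8 110. ]
plate top [-14.7 221.7 110. ]
plate top side [-14.1 231.1 110. ]
plate top side [-78. 222. 110.]
lens side [-24.6 284.8  18. ]
lens side [-82.3 276.8  18. ]
lens side [-70.3 169.4  18. ]
```

```bash
cat > st.py <<'E'
from rig import robot
from h import *
from scipy.spatial.transform import Rotation as Ro
def st():
    o=robot.get_obs();x=Ro.from_quat(o["tool_rot"]).as_matrix()
    e=np.degrees(np.arctan2(x[1,0],x[0,0]))+90-np.degrees(yaw)
    f=o["ft_force"]
    print("t %.2f"%o["time"],"TCP",F(o["position"]),"yaw off %.2f"%e,"F",np.round([f@fx,f@fy,f[2]],1),"w %.1f"%(o["grip_width"]*1e3),"tilt %.2f"%np.degrees(np.arccos(-x[2,2])))
if __name__=="__main__": st()
E
python3 -m pendant '[[[0,0,0],7.5],[[0,0,0],7.5],[[0,0,0],7.4],[[-45,-41,0],0],[[-45,-41,0],0],[[-45,-41,0],0],[[-45,-41,0],0],[[-45,-41,0],0]]' 0 10; python3 st.py
```

```text
time: 1.1
position: [0.3977, -0.403, 0.2443]
tool_rot: [-0.662, 0.749, 0.0, 0.0]
ft_force: [1.6, -0.8, 0.7]
grip_width: 0.0148
t 1.10 TCP [ -82.3 -411.8  231.3] yaw off 0.08 F [ 1.6 -0.6  0.7] w 14.8 tilt 0.03
```

```bash
python3 -m pendant '[[[-46,-41,0],0],[[-46,-41,0],0],[[-46,-41,0],0],[[-46,-41,0],0],[[-46,-41,0],0],[[-46,-41,0],0],[[0,0,0],0]]' >/dev/null; python3 st.py; python3 - <<'E'
from rig import camera
import cv2,numpy as np
c=camera("wrist");np.savez("wrist1.npz",**c);cv2.imwrite("pics/wrist1.png",c["pixels"])
E
```

```text
t 1.98 TCP [ 164.3 -132.7  230.6] yaw off 0.44 F [-0.1 -0.4 -0.7] w 0.5 tilt 0.07
```

View pics/wrist1.png

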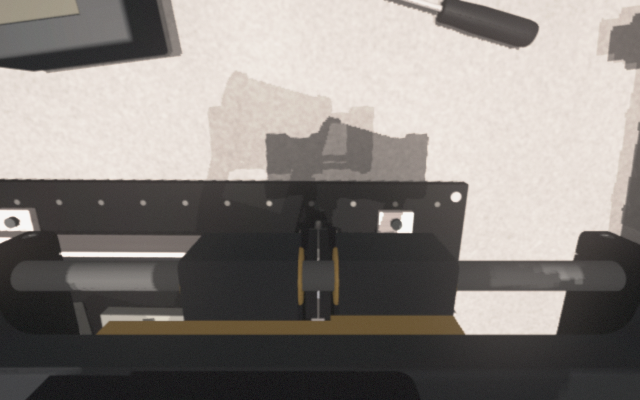

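```bash
python3 -m pendant '[[[2,-10,0],0],[[0,0,50],0],[[0,0,48],0],[[0,12,0],0],[[0,10,0],0]]' ; python3 st.py
```

```text
time: 2.65
position: [0.6623, -0.1628, 0.1481]
tool_rot: [-0.662, 0.75, -0.001, 0.001]
ft_force: [3.0, -0.7, 2.5]
grip_width: 0.0009
t 2.65 TCP [ 150.4 -140.5  135.1] yaw off -0.00 F [ 3.1 -0.4  2.5] w 0.9 tilt 0.14
```

```bash
python3 -m pendant '[[[-2,11,-6],0],[[-2,11,-5],0],[[0,13,-3],0],[[0,13,-2],0],[[0,13,2],0],[[0,13,3],0],[[0,12,4],0],[[0,0,0],0]]' >/dev/null; python3 st.py; python3 - <<'E'
from rig import camera
import cv2,numpy as np
c=camera("side");np.savez("side1.npz",**c);cv2.imwrite("pics/side1.png",cv2.resize(c["pixels"][60:200,300:480],(720,560),interpolation=cv2.INTER_CUBIC))
E
```

```text
t 3.65 TCP [  62.2 -134.8  139.6] yaw off 0.08 F [-0.   0.3 -0.4] w 0.4 tilt 0.22
```

View pics/side1.png

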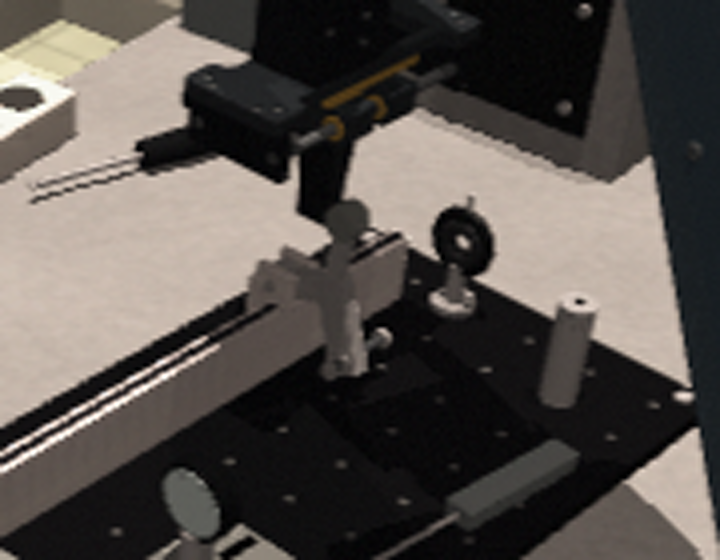

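The zoom shows the leaf largely flipped over, with the knob at zoom (348,218), pixel (387,114.5), and the nose hanging in front of the fence. I'll compute the leaf angle.

```bash
cat >> h.py <<'E'
def ony(c,u,v,y):
    o,d=ray(c,u,v); s=(y/1000-(o-C)@fy)/(d@fy); return o+s*d
E
python3 - <<'E'
from h import *
s=load("side1");X=F(ony(s,387,114.5,-135));print(X,np.degrees(np.arctan2(X[0]-80,X[2]-63)), "q0 at -54.6")
for q in(0,.2,.4,.6):
    P=C+(80+-62*np.cos(q)+44*np.sin(q))/1e3*fx-.135*fy+np.array([0,0,(63+62*np.sin(q)+44*np.cos(q))/1e3]);print(q,proj(s,P))
E
```

```text
[  37.  -135.   124.1] -35.13651582739773 q0 at -54.6
0 [392.09550165 123.48216908]
0.2 [389.53105868 117.91755505]
0.4 [386.21604789 112.78372862]
0.6 [382.30432612 108.31837788]
```

```bash
python3 -m pendant '[[[0,0,-28],0],[[0,40,0],0],[[0,0,10],0],[[0,0,8],0],[[0,0,4],0],[[0,0,3],0],[[0,0,2],0],[[0,0,0],0]]'>/dev/null ; python3 st.py
```

```text
t 4.70 TCP [   7.9 -134.9  140.6] yaw off 0.40 F [-33.1  -8.6  27.8] w 0.6 tilt 2.30
```

```bash
python3 -m pendant '[[[0,0,-6],0],[[0,0,-6],0]]'>/dev/null ; python3 st.py;  python3 -m pendant '[[[0,0,-10],0],[[0,0,0],0]]'>/dev/null ; python3 st.py; python3 - <<'E'
from rig import camera
import cv2,numpy as np
c=camera("side");np.savez("side2.npz",**c);cv2.imwrite("pics/side2.png",cv2.resize(c["pixels"][60:200,300:480],(720,560),interpolation=cv2.INTER_CUBIC))
E
```

```text
t 4.95 TCP [  17.8 -135.1  152.9] yaw off 0.16 F [-8.3 -1.   7.2] w 0.7 tilt 0.92
t 5.20 TCP [  26.4 -135.8  164.1] yaw off 0.09 F [ 0.1 -0.6 -0.9] w 0.3 tilt 0.23
```

View pics/side2.png

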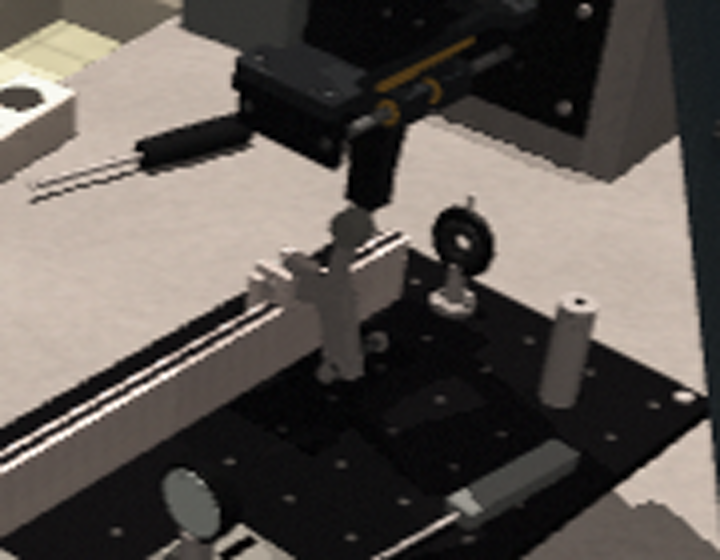

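The knob is now at zoom (352,228), so q is about 0.24. The fingertip had wedged on the front of the knob. I'll press again on the top of the knob, following its arc.

```bash
python3 -m pendant '[[[0,-8,0],0],[[0,0,8],0],[[0,4,6],0],[[0,4,4],0],[[0,0,0],0]]'>/dev/null ; python3 st.py
```

```text
t 5.88 TCP [  23.9 -135.1  144.7] yaw off 0.08 F [ 0.2 -0.8  0.6] w 0.6 tilt 0.05
```

```bash
python3 -m pendant '[[[0,1,1],0],[[0,1,1],0],[[0,0,1],0],[[0,0,0],0]]'>/dev/null ; python3 st.py;python3 -m pendant '[[[0,0,1],0],[[0,0,1],0],[[0,0,0],0]]'>/dev/null ; python3 st.py
```

```text
t 6.38 TCP [  22.2 -135.3  142.5] yaw off 0.10 F [-1.1 -0.6  1.4] w 0.2 tilt 0.01
t 6.75 TCP [  22.  -135.2  141.1] yaw off 0.10 F [-1.6  0.4  5.4] w -0.0 tilt 0.02
```

```bash
python3 -m pendant '[[[0,0,1],0],[[0,0,1],0],[[0,0,0],0],[[0,0,0],0]]'>/dev/null ; python3 st.py; python3 - <<'E'
from rig import camera
import cv2,numpy as np
c=camera("side");np.savez("side3.npz",**c)
c2=camera("top");np.savez("top3.npz",**c2)
a=cv2.resize(c["pixels"][90:180,340:460],(600,450),interpolation=cv2.INTER_CUBIC)
cv2.imwrite("pics/side3.png",a)
E
```

```text
t 7.25 TCP [  22.  -135.3  140.7] yaw off 0.11 F [-4.4  0.9 14.4] w 0.6 tilt 0.03
```

View pics/side3.png

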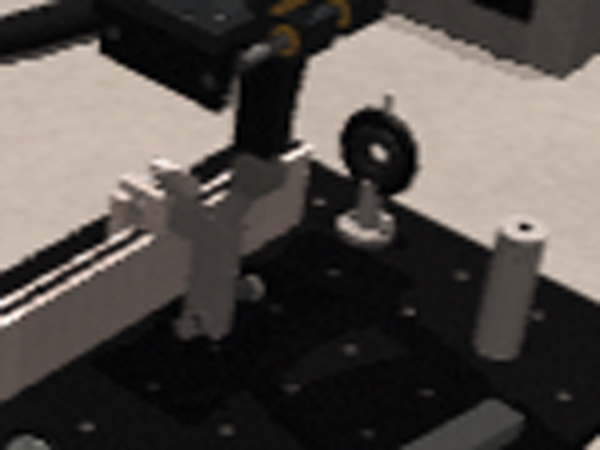

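The knob is at zoom (258,176), pixel (391.6,125.2). The prediction for q=0 was (392.1,123.5), and the force climbs against the hard end, so the leaf is down. Now for the gauge tip, at zoom (183,326), and the lens carriage.

```bash
python3 - <<'E'
from h import *
s=load("side3");print("tip",F(onz(s,376.6,155.2,.0235)))
E
python3 -m pendant '[[[0,0,-40],0],[[-30,0,-30],-5],[[-60,5,0],0],[[-60,5,0],0],[[-60,5,0],0],[[-60,5,0],0],[[-50,5,0],0],[[0,0,0],0]]' 45 10 >/dev/null; python3 st.py
```

```text
tip [  37.4 -112.8   10.5]
t 8.35 TCP [-29.4 184.7 208.5] yaw off 5.41 F [ 0.1 -0.5 -0.1] w 45.0 tilt 0.07
```

```bash
python3 -m pendant '[[[-41,13,0],0],[[0,0,0],0],[[0,0,0],0]]'>/dev/null; python3 st.py;  python3 -m pendant '[[[0,0,45],0],[[0,0,45],0],[[0,0,21],0],[[0,0,0],0]]'>/dev/null; python3 st.py
```

```text
t 8.72 TCP [-44.5 220.1 208.4] yaw off 5.07 F [ 0.7 -0.2  1.2] w 45.2 tilt 0.04
t 9.22 TCP [-45.4 219.2  95.9] yaw off 4.97 F [ 0.2 -0.6  0.8] w 44.9 tilt 0.24
```

```bash
python3 -m pendant '[[[-5,0,0],0],[[0,0,0],0],[[0,0,0],0]]'>/dev/null; python3 st.py;  python3 -m pendant '[[[0,0,0],0],[[0,0,0],0],[[0,0,0],0],[[0,0,0],0],[[0,0,0],0]]' 0 10 >/dev/null; python3 st.py
```

```text
t 9.60 TCP [-44.9 226.3  98.6] yaw off 5.11 F [-0.5  0.  -0.4] w 45.1 tilt 0.12
t 10.22 TCP [-45.5 226.   97.5] yaw off 5.10 F [ 0.1 -0.3  0.2] w 12.6 tilt 0.01
```

```bash
python3 -m pendant '[[[0,0,0],2.6],[[0,0,0],2.5],[[0,18,0],0],[[0,18,0],0],[[0,18,0],0],[[0,14,0],0],[[0,0,0],0],[[0,0,0],0]]'>/dev/null; python3 st.py
```

```text
t 11.22 TCP [-113.2  226.1   97.5] yaw off -0.00 F [-1.2 -0.4 -1.2] w 12.2 tilt 0.01
```

I got the sign wrong: tool +y is fence -x. The carriage is still on the board, so I'll reverse.

```bash
python3 -m pendant '[[[0,-24,0],0],[[0,-24,0],0],[[0,-24,0],0],[[0,-24,0],0],[[0,-24,0],0],[[0,-20,0],0],[[0,0,0],0],[[0,0,0],0]]'>/dev/null; python3 st.py
```

```text
t 12.22 TCP [ 26.1 225.8  97.3] yaw off -0.02 F [ 0.1 -0.2 -0.9] w 12.3 tilt 0.04
```

```bash
python3 -m pendant '[[[30,0,0],0],[[40,0,0],0],[[40,0,0],0],[[40,0,0],0],[[40,0,0],0],[[35,0,0],0],[[20,0,0],0],[[0,0,0],0]]'>/dev/null; python3 st.py; python3 -m pendant '[[[8,0,0],0],[[0,-2,0],0],[[0,-2,0],0],[[0,-2,0],0],[[0,0,0],0],[[0,0,0],0]]'>/dev/null; python3 st.py
python3 - <<'E'
from rig import camera
import cv2,numpy as np
c=camera("side");np.savez("side4.npz",**c)
c2=camera("top");np.savez("top4.npz",**c2)
cv2.imwrite("pics/b4.png",np.hstack([cv2.resize(x["pixels"][a:a+110,b:b+100],(400,440),interpolation=cv2.INTER_CUBIC) for x,a,b in((c,110,310),(c2,80,440))]))
E
```

```text
t 13.22 TCP [ 25.8 -19.7  97.3] yaw off -0.13 F [-0.2 -0.6 -3.1] w 12.0 tilt 0.08
t 13.97 TCP [ 32.4 -26.9  97.5] yaw off 0.01 F [ 0.7  0.1 -4.3] w 11.8 tilt 0.02
```

View pics/b4.png

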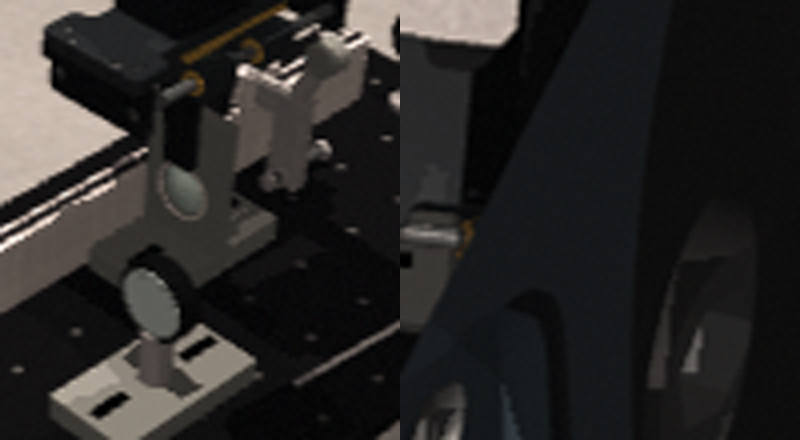

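The side crop shows the carriage in the gripper beside the fence, with the gauge screw about 30 mm ahead of its end and the leaf down. The top view is blocked by the arm. Next I'll feel for the fence.

```bash
python3 -m pendant '[[[0,-1,1],0],[[0,-1,0],0],[[0,0,0],0]]'>/dev/null; python3 st.py; for i in 1 2; do python3 -m pendant '[[[0,-1,0],0],[[0,0,0],0]]'>/dev/null; python3 st.py; done
```

```text
t 14.45 TCP [ 35.  -27.1  97.3] yaw off -0.01 F [-0.5 -0.3  4.8] w 12.2 tilt 0.07
t 14.70 TCP [ 35.9 -27.1  97.3] yaw off -0.00 F [-1.3 -0.   4.5] w 12.0 tilt 0.06
t 14.95 TCP [ 36.9 -27.   97.3] yaw off -0.00 F [-1.7  0.7  5.2] w 12.1 tilt 0.06
```

```bash
python3 -m pendant '[[[0,-1,-0.5],0],[[0,0,0],0]]'>/dev/null; python3 st.py; for i in 1 2 ; do python3 -m pendant '[[[0,-1,0],0],[[0,0,0],0]]'>/dev/null; python3 st.py; done
```

```text
t 15.20 TCP [ 37.1 -27.   97.3] yaw off 0.02 F [-2.9 -0.9  5.4] w 12.2 tilt 0.05
t 15.45 TCP [ 37.2 -27.1  97.3] yaw off 0.02 F [-5.  -0.8  7.3] w 12.0 tilt 0.16
t 15.70 TCP [ 37.3 -27.1  97.2] yaw off 0.03 F [-7.1 -2.1  8.6] w 12.3 tilt 0.28
```

```bash
python3 -m pendant '[[[0,2,-1],0],[[8,0,0],0],[[8,0,0],0],[[4,0,0],0],[[2,0,0],0],[[0,0,0],0]]'>/dev/null; python3 st.py; for i in 1 2 ; do python3 -m pendant '[[[2,0,0],0],[[0,0,0],0]]'>/dev/null; python3 st.py; done
```

```text
t 16.45 TCP [ 37.2 -49.2  97.9] yaw off -0.02 F [-1.7 -0.2 -4.4] w 11.9 tilt 0.04
t 16.70 TCP [ 37.2 -51.   98. ] yaw off 0.00 F [-2.  -0.7 -4. ] w 11.9 tilt 0.03
t 16.95 TCP [ 37.3 -53.   98. ] yaw off -0.00 F [-2.8  0.4 -5. ] w 11.7 tilt 0.03
```

```bash
python3 -m pendant '[[[0,0,0.6],0],[[0,0,0],0]]'>/dev/null; python3 st.py; for i in 1 2 3; do python3 -m pendant '[[[1,0,0],0],[[0,0,0],0]]'>/dev/null; python3 st.py; done
```

```text
t 17.20 TCP [ 37.3 -53.   97.4] yaw off -0.01 F [-2.8  0.6 -3.6] w 11.8 tilt 0.03
t 17.45 TCP [ 37.3 -53.9  97.4] yaw off -0.01 F [-3.2  0.7 -4.8] w 12.1 tilt 0.03
t 17.70 TCP [ 37.3 -55.   97.4] yaw off -0.01 F [-1.4  0.5 -4.5] w 11.7 tilt 0.02
t 17.95 TCP [ 37.4 -56.1  97.4] yaw off -0.01 F [-2.4  0.5 -4.5] w 12.1 tilt 0.02
```

```bash
python3 -m pendant '[[[0,0,0.5],0],[[0,0,0],0]]'>/dev/null; python3 st.py; for i in 1 2 3 4; do python3 -m pendant '[[[0.7,0,0],0],[[0,0,0],0]]'>/dev/null; python3 st.py; done
```

```text
t 18.20 TCP [ 37.4 -56.1  97.3] yaw off 0.00 F [-4.1  0.6  0.8] w 11.6 tilt 0.01
t 18.45 TCP [ 37.3 -56.4  97.3] yaw off -0.01 F [-4.7  2.3  1.3] w 12.1 tilt 0.03
t 18.70 TCP [ 37.3 -56.9  97.3] yaw off -0.01 F [-4.   2.6  1.5] w 12.3 tilt 0.04
t 18.95 TCP [ 37.3 -57.1  97.4] yaw off -0.03 F [-3.4  4.6  2.5] w 12.0 tilt 0.09
t 19.20 TCP [ 37.3 -57.3  97.5] yaw off -0.05 F [-4.6  5.9  2.6] w 12.2 tilt 0.14
```

Contact with the fence and the screw is made: Fx is about -4 N, and Fy about 5–6 N at y = -57.3, against -58 predicted from the image. I'll hold briefly, ease off partway and release.

```bash
python3 -m pendant '[[[0,0,0],0],[[0,0,0],0],[[0,0,0],0]]'>/dev/null; python3 st.py; python3 -m pendant '[[[-1.3,0.8,-0.3],0],[[0,0,0],0]]'>/dev/null; python3 st.py; python3 -m pendant '[[[0,0,0],0],[[0,0,0],0],[[0,0,0],0]]' 36 >/dev/null; python3 st.py
python3 -m pendant '[[[0,0,-20],0],[[0,0,-35],0],[[0,0,-35],0],[[0,0,0],0]]'>/dev/null; python3 st.py
python3 - <<'E'
from rig import camera
import cv2,numpy as np
c=camera("side");np.savez("side5.npz",**c)
c2=camera("top");np.savez("top5.npz",**c2)
cv2.imwrite("pics/b5.png",cv2.resize(c["pixels"][100:190,320:440],(800,600),interpolation=cv2.INTER_CUBIC))
E
```

```text
t 19.57 TCP [ 37.3 -57.3  97.4] yaw off -0.04 F [-4.9  4.8  2.8] w 11.5 tilt 0.14
t 19.82 TCP [ 37.3 -57.1  97.4] yaw off -0.02 F [-2.8  3.7 -1.2] w 12.0 tilt 0.09
t 20.20 TCP [ 37.9 -58.1  97.7] yaw off -0.03 F [ 0.1 -0.1  0.1] w 32.4 tilt 0.15
t 20.70 TCP [ 39.2 -58.2 190.3] yaw off -0.02 F [ 0.4  0.2 -1.1] w 36.0 tilt 0.47
```

View pics/b5.png

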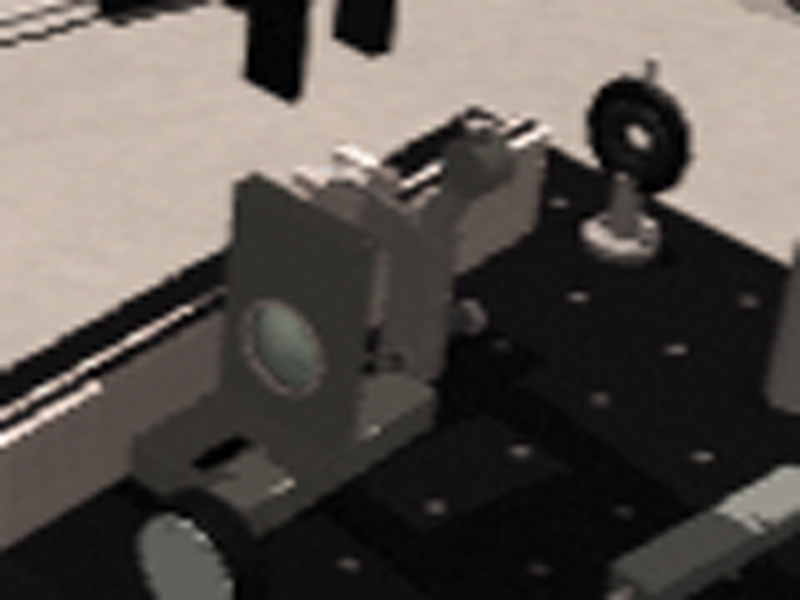

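The carriage is released and upright, its long side on the fence and its end at the screw tip, near zoom (430,390). The leaf is still down. Now I'll flip it up from the front with closed fingers.

```bash
python3 -m pendant '[[[39,31,0],0],[[39,32,0],0],[[0,0,0],0],[[0,0,0],0]]' 0 >/dev/null; python3 st.py; python3 -m pendant '[[[0,0,36],0],[[0,0,35],0],[[0,0,0],0]]' >/dev/null; python3 st.py
```

```text
t 21.30 TCP [ -26.4 -135.4  186.4] yaw off -0.06 F [ 0.3 -0.7  0.2] w 4.9 tilt 0.08
t 21.68 TCP [ -27.5 -133.9  113.8] yaw off 0.09 F [ 0.3 -0.4  0.4] w 0.5 tilt 0.36
```

```bash
python3 -m pendant '[[[0,-12,-3],0],[[0,-12,-3],0],[[0,-12,-12],0],[[0,-12,-8],0],[[0,-12,-6],0],[[0,-13,-4],0],[[0,-13,-1],0],[[0,0,0],0]]' >/dev/null; python3 st.py
```

```text
t 22.68 TCP [  62.2 -135.8  153.6] yaw off 0.01 F [0.1 0.3 0.4] w 1.1 tilt 0.24
```

```bash
python3 -m pendant '[[[0,-11,2],0],[[0,-11,3],0],[[0,-11,4],0],[[0,-10,4],0],[[0,-8,3],0],[[0,0,0],0]]' >/dev/null; python3 st.py
python3 - <<'E'
from rig import camera
import cv2,numpy as np
c=camera("side");np.savez("side6.npz",**c)
cv2.imwrite("pics/b6.png",cv2.resize(c["pixels"][80:200,310:470],(800,600),interpolation=cv2.INTER_CUBIC))
E
```

```text
t 23.43 TCP [ 111.7 -135.7  136.9] yaw off 0.00 F [-0.3  0.   1.1] w 0.1 tilt 0.07
```

View pics/b6.png

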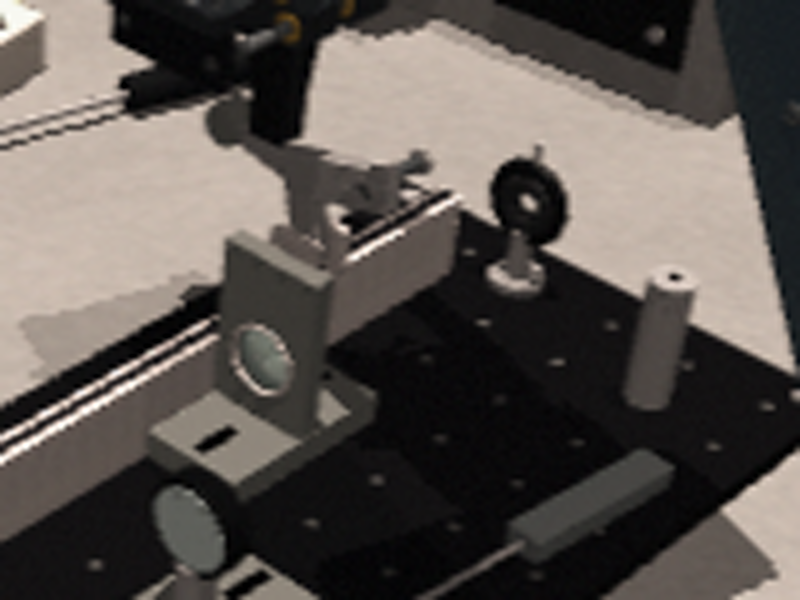

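The leaf is back over the fence, with the knob at zoom (226,120), pixel (355,104). The carriage is unchanged. I'll retract upward and check.

```bash
python3 -m pendant '[[[0,0,-30],0],[[0,0,-40],0],[[0,20,-30],0],[[40,40,0],0],[[40,40,0],0],[[40,40,0],0],[[0,0,0],0],[[0,0,0],0]]' >/dev/null; python3 st.py
python3 - <<'E'
from h import *
from rig import camera
def q(s,p):
    X=F(ony(s,*p,-135));print(X,"r",np.hypot(X[0]-80,X[2]-63),"q",np.arctan2(X[0]-80,X[2]-63)+np.radians(54.6))
q(load("side6"),(355.2,104))
c=camera("side");np.savez("side7.npz",**c);t=camera("top");np.savez("top7.npz",**t)
a=load("side5")["pixels"].astype(int)[135:185,335:390]; b=c["pixels"].astype(int)[135:185,335:390]
print("knob-region/carriage diff",np.abs(a-b).mean())
s=cv2.resize(c["pixels"][90:190,325:445],(480,400),interpolation=cv2.INTER_CUBIC);u=cv2.resize(t["pixels"][60:185,440:540],(320,400),interpolation=cv2.INTER_CUBIC)
cv2.imwrite("pics/b7.png",np.hstack([s,u]))
E
```

```text
t 24.48 TCP [ -29.5 -255.4  237. ] yaw off -0.07 F [-0.6  0.1  0.1] w 0.6 tilt 0.05
[ 143.4 -135.   108.1] r 77.80469137526349 q 1.9054389377635883
knob-region/carriage diff 22.51830303030303
```

View pics/b7.png

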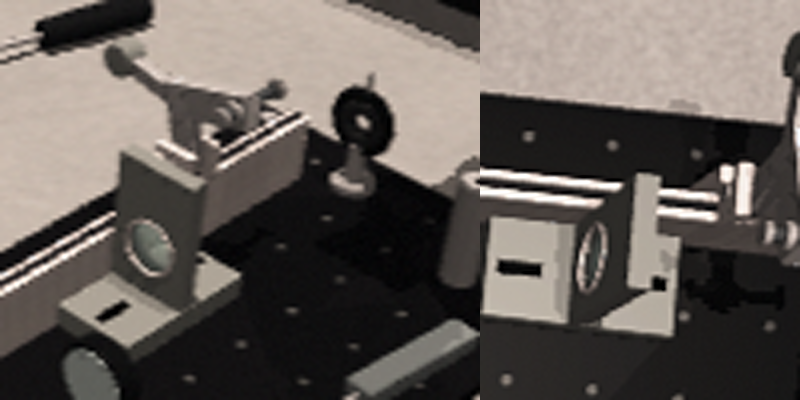

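```bash
python3 - <<'E'
from h import *
from rig import order
t=load("top7")
for p in[(502.5,134.4),(500.9,164.7),(442.5,159.4)]:print(F(onz(t,*p,.031)))
order.hand_in()
E
```

```text
[  66.1 -112.2   18. ]
[   8.5 -113.7   18. ]
[ 5.5 -6.8 18. ]
the job is handed in; nothing more can be done
```

I flipped the stop down, gauged the lens carriage against the fence and the screw, flipped the stop back up, and handed the job in at about 24.5 s of the 67 s allowed. The hand-in gives no verdict, so I can't say whether it passed.

**Last checks:**
- **Leaf down:** against its hard end, the knob was within about 2 px of where q = 0 puts it.
- **Gauging:** the carriage bore on the fence with about 4 N and on the screw with about 5 N, below the 12 N at which the stop slips.
- **Carriage at the end:** in the images it stands upright and free. Its base end is at y ≈ -112 to -114 mm in the board frame, and the screw tip was measured at -113 mm. One base edge reads within about 1 mm of the fence.
- **Leaf at the end:** it is up at about 1.9 rad, measured just before the arm withdrew. It looked the same in the final picture.

**Things that went wrong or disagreed:**
- **Force spike on the leaf:** my first push down wedged a fingertip on the front of the knob, giving about 33 N horizontally and 28 N vertically at the moment I read it. I did not see the peak, so it may have come closer to the 40 N limit. I backed off and pressed again from above.
- **Wrong direction:** one carriage move went away from the fence because of a sign error, and I reversed it. The carriage stayed on the board.
- **Edge angle:** a hand-picked long edge gave 3 mm over 107 mm (about 0.03 rad), right at the limit, but that is about 2 px of picking error. The tool was aligned with the measured board direction to within 0.1° when it let go.
- **Not measured:** I did not measure stop slip or mirror carriage movement at the end. The mirror carriage looked undisturbed in the pictures.

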